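Tuck a flashing under the lapped shingle

TASK

Pick up the metal flashing by its standing rib and lay it flat on the bare sloped board of the little sample roof, below the shingles, plain edge up the slope. Then slide it up until about 25 mm of it is tucked under the lapped shingle, square and midway between the side battens, without lifting the shingle. Finish while still gripping the rib and pressing the flashing flat onto the board with a steady push of about 10 N; do not let go, and leave the pot, the dropper bottle and the wooden block alone.

Things in the scene. Friction and masses are not known exactly. Their poses are not given: they have to be found in the camera images.
- flashing: Loose flashing of bare aluminium, 0.11 to 0.22 kg: flat plate 80 mm (own x) by 110 mm (own y), 4 mm thick; origin at the centre of its underside, z up. A standing rib runs along x in its middle. The edge at x = -40 has a small hem on top, 5 mm wide, reaching z = 8 mm; the plain edge at x = +40 is the one to tuck.
- rib_grip (a point): Point to grip on the flashing's rib, 20 mm above its underside (x = -15 mm, z = 20 mm of the flashing). The rib runs from x = -32 to +2 mm, is 9 mm thick across y (11 mm at its rounded cap) and its top is 31 mm above the underside: grip across y, fingertips close over the plate.
- tuck_edge (a point): Middle of the flashing's plain edge, at its underside (x = +40 mm of the flashing).
- roof_board: Sloped plywood board of the sample roof, fixed. Origin on its top face, right below the middle of the shingle's lower edge, 52 mm above the worktop; x points up the slope (0.26 rad, rising away from the robot), y along the shingle's edge, z square out of the board. Bare board: x = -115 to 0, y = -95 to +95 mm. Shingles further up reach at most 25 mm over the board.
- gap_end (a point): Middle of the foot of the cross batten that closes the gap under the shingle, on the board's top face 38 mm up the slope from the shingle's edge. Two side battens, 10 mm high, start 2 mm up the slope from that edge and leave 140 mm between them (y = -70 to +70 mm of the board).
- shingle (a joint): The lapped shingle course, 186 mm wide, 78 mm long, 6 mm thick, 0.09 kg, hinged at its upper end and held down only by its weight. 0 = lying flat, with 10 mm of free gap between its underside and the board; grows (rad) as its lower edge is lifted.
- shingle_edge (a point): Middle of the lapped shingle's lower edge, on its underside (10 mm above the board).
- flux_pot: Small round pot with a dark green lid, 52 mm wide, 30 mm high, bystander; origin at the centre of its underside.
- oil_dropper: Dropper bottle with a red tip, 29 mm wide, 90 mm high, bystander; origin at the centre of its underside.
- layout_block: Wooden block, 38x85x24 mm, bystander; origin at the centre of its underside.
Mind the look-alikes: they are no part of the job. There is more than one size of the flashing; the one meant has the size given above.

How it is judged:
By the outcome, as a careful person would: the job done as asked, in the order asked, and still so for the second after the job is handed in, while the arm keeps its last pose, push and grip.
It also fails if it takes over 42 s, if anything falls off the work surface, if the arm or the gripper's body presses on something with over 40 N, if the wrist force passes 120 N, or if a joint passes its speed limit or range.

ROBOT

A 6-joint arm with a two-finger parallel gripper is mounted at the origin on a cart in front of the work surface, level with it; the furniture and walls round the work are solid. World frame = base frame: x ahead of the robot, y to its left, z up, the work surface at z = 0. Lengths are in mm, angles in rad, forces in N, time in s.
With the tool pointing down it reaches from about 375 to 750 mm from the base axis. Payload 9 kg.
Tool frame: the origin (TCP) lies midway between the tips of the shut fingers; the grasp point (between the pads) lies 19 mm behind it; z points along the fingers, y is the line along which they close (so a half turn about z gives the same grasp; the last joint's range is limited). The gripper opens to 85 mm and grips with 20 to 120 N. Pads are 22 mm wide; open, the fingers measure 114 mm over their backs; the gripper's body (76 mm by 85 mm) begins 54 mm behind the grasp point. The pads swing forward as they close: fully open they stand 13 mm farther back than shut.
Start: joints at [-1.522, 0.104, 0.097, 1.564, 0, 1.353], TCP at [158.196, -578.801, 231.331] pointing down, gripper open.
Joint ranges: [-2.99, 2.99], [-0.84, 1.86], [-1.1, 1.16], [-1.84, 2.11], [-1.51, 1.56], [-3.14, 3.14]. Speed limits (rad/s): [2.22, 2.22, 2.57, 3.14, 3.14, 3.14].

INTERFACE

Orientations are given as a 3x3 rotation matrix whose columns are the frame's x, y, z axes.
In Python, from station import r gives the robot as it stands.
- The arm moves only by the tool drive_tool, never from a script. Its argument "motion" is a list of rows, each a list of 3 entries, a list of its own where there are three numbers: the shift along the world's x, y, z in mm, then the turn, a rotation vector about the world's x, y, z in rad, then the finger opening in mm, from 0 to 85.4. A call has 1 to 5 rows; each row shifts and turns the commanded pose from where the row before left it; what a row does not reach is not made up. A row lasts 1/12 s, in which the tool goes at most 41.7 mm and 7.16 degrees, less where a joint would pass 70% of its speed; a pose out of reach is approached as far as the arm can. A call with a gripper value outside its range is refused whole. The fingers move at their own pace and stop on an object; the grip force is fixed at half the most. Time passes only in rows, so rows that do not move let the fingers close. It gives the time, the measured TCP pose, the force, the opening and the grip force at its end, in the units of the state.
- r.state(): the state, without advancing time (a new reading comes with each control period).
- r.camera(name): name is "scene" or "top" or "wrist"; returns a dict with "frame" (480x640x3 uint8, blue, green, red), "intrinsics" (3x3 intrinsics, pixels), "world_from_camera" (4x4, takes a point from camera to world coordinates); the wrist camera has in their place "mount" (4x4, takes a point from camera to tool coordinates, whose origin is the TCP and whose axes are the flange's). Camera axes: x right, y up, looking along -z (the intrinsics and any distortion apply to the point x, -y, -z); pixel columns grow to the right and rows downward; lengths in mm; the calibration is good to about 2 mm. The wrist camera is an equidistant fisheye: a pixel r from the principal point sees the ray r / f radians off the axis. A picture is of the moment at which its call begins: read the wrist's pose just before it. There is no depth.
- r.hand_in(): hands the job in; it is judged then, once.
The state is a dict: "t": time; "joint_pos": joint angles; "joint_velocities": joint speeds; "effort": joint torques, N m; "tool_pos": TCP position; "ee_rot": TCP orientation; "force": force on the tool from outside, world axes, zero at the start; "wrist_torque": the same for the moment, N m; "finger_gap": finger opening in mm; "finger_force": force on a finger pad.
Only numpy, scipy, OpenCV 4.12 (cv2) and the standard library are available. Lean on these libraries where they do the work, as an engineer would, in place of code of your own. Each camera call takes 0.05 s, during which the arm holds its last target. There are 200 camera calls.

## Working session

There is one attempt and no reset: what is moved stays moved. The work goes in short steps, Python scripts to look and compute and a tool call to move; the robot and the scene stay as the last step left them, time stands still between calls to the robot, and variables do not carry over. Pictures are saved under pics/ and viewed, at most 13 in all, crops included, and the job is handed in when it is done.

Besides the shell and the picture viewer there is one more tool, called after "Call:" by a JSON object that holds its "fn" and its "kwargs". drive_tool: Moves the arm, as the interface text tells. Its arguments: {"type":"object","properties":{"motion":{"type":"array","items":{"type":"array"}}},"required":["motion"]}

```bash
mkdir -p pics; ls
cat > h.py <<'E'
import numpy as np, cv2
from station import r
def shot(n,f):
    c=r.camera(n); cv2.imwrite(f,c['frame']); np.savez(f[:-4]+'.npz',**{k:np.array(v) for k,v in c.items()}); return c
def ray(f,px):
    c=np.load(f); K=c['intrinsics'];M=c['world_from_camera']
    d=np.array([(px[0]-K[0,2])/K[0,0],-(px[1]-K[1,2])/K[1,1],-1]);d=M[:3,:3]@d
    return M[:3,3],d/np.linalg.norm(d)
def onz(f,px,z):
    o,d=ray(f,px);return o+d*(z-o[2])/d[2]
def tri(f1,p1,f2,p2):
    o,d=ray(f1,p1);q,e=ray(f2,p2)
    s=np.linalg.lstsq(np.c_[d,-e],q-o,rcond=None)[0];a=o+d*s[0];b=q+e*s[1]
    return (a+b)/2,np.linalg.norm(a-b)
E
python3 -c "
from h import *
a=shot('scene','pics/s0.png');b=shot('top','pics/t0.png')
for c in(a,b):print([ (k,np.round(v,2)) for k,v in c.items() if k!='frame'])
print(r.state())"
```

```text
pics
[('intrinsics', array([[475.77,   0.  , 321.84],
       [  0.  , 475.77, 244.24],
       [  0.  ,   0.  ,   1.  ]])), ('world_from_camera', array([[-6.2000e-01,  3.0000e-01, -7.3000e-01, -1.6583e+02],
       [-7.9000e-01, -2.4000e-01,  5.7000e-01,  5.0896e+02],
       [-0.0000e+00,  9.2000e-01,  3.8000e-01,  4.7882e+02],
       [ 0.0000e+00,  0.0000e+00,  0.0000e+00,  1.0000e+00]]))]
[('intrinsics', array([[443.97,   0.  , 322.57],
       [  0.  , 443.97, 237.42],
       [  0.  ,   0.  ,   1.  ]])), ('world_from_camera', array([[ 0.00000e+00,  9.80000e-01, -1.90000e-01,  3.82080e+02],
       [-1.00000e+00,  1.00000e-02,  2.00000e-02, -2.42800e+01],
       [ 2.00000e-02,  1.90000e-01,  9.80000e-01,  1.00945e+03],
       [ 0.00000e+00,  0.00000e+00,  0.00000e+00,  1.00000e+00]]))]
{'t': 0.1, 'joint_pos': array([-1.52172939e+00,  1.04657211e-01,  9.65384788e-02,  1.56389537e+00,
        4.16918468e-06,  1.35312155e+00]), 'joint_velocities': array([ 0.0003238 , -0.00236472,  0.00254975, -0.00079174,  0.0005396 ,
       -0.00051238]), 'effort': array([ 5.96439684e-03, -5.58202171e+01,  5.04724896e+01,  1.27545639e-02,
       -3.06137417e-04, -7.16645474e-06]), 'tool_pos': array([ 158.16381551, -578.46659211,  230.58505232]), 'ee_rot': array([[ 9.64634874e-01,  2.63589750e-01, -5.55645522e-05],
       [ 2.63589621e-01, -9.64634144e-01,  1.21651805e-03],
       [ 2.67062225e-04, -1.18814198e-03, -9.99999258e-01]]), 'force': array([ 0.03151213, -0.5321088 , -0.5037011 ]), 'wrist_torque': array([ 0.00807813, -0.02299229,  0.00635917]), 'finger_force': 0.0, 'finger_gap': 85.15100252975877}
```

View pics/t0.png

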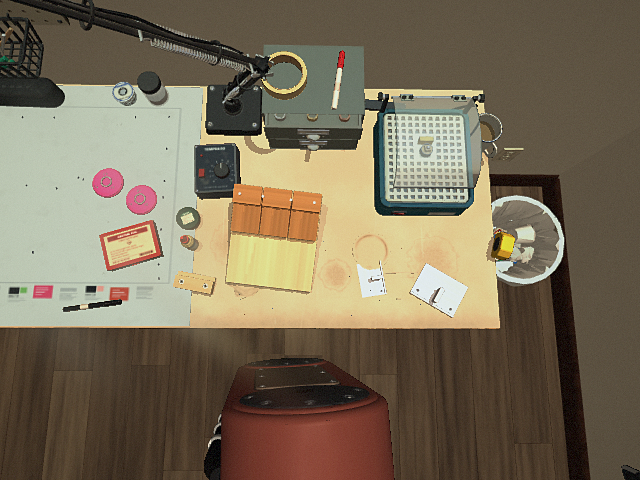

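View pics/s0.png

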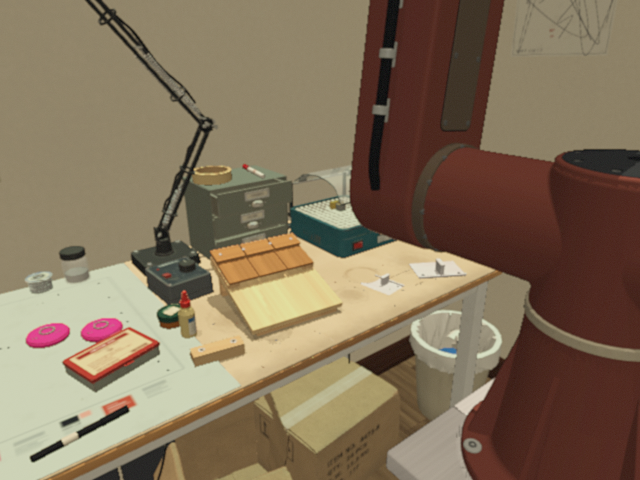

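The top view shows two flashings, a small one near (372,280) and a larger one near (438,288). The board's bare face is around (270,262), with the shingle edge running from (229,234) to (316,241). Next I'll measure the sizes.

```bash
python3 -c "
from h import *
f='pics/t0.npz';im=cv2.imread('pics/t0.png')
hsv=cv2.cvtColor(im,cv2.COLOR_BGR2HSV)
m=((hsv[...,1]<45)&(hsv[...,2]>170)).astype(np.uint8)*255
m[:, :340]=0;m[:,485:]=0;m[:250]=0;m[325:]=0
for c in cv2.findContours(m,0,2)[0]:
    if cv2.contourArea(c)<100: continue
    q=np.array([onz(f,p,4)[:2] for p in c[:,0].astype(float)],np.float32)
    R=cv2.minAreaRect(q);print(R,np.round(cv2.boxPoints(R)))
# board corners, px on zoomed
for px,z in [((229,234),58),((316,241),58),((226,285),25),((312,292),25)]:print(px,onz(f,px,z))
z1=cv2.resize(im[225:325,335:485],None,fx=5,fy=5,interpolation=2)
cv2.imwrite('pics/t0c.png',z1)
cv2.imwrite('pics/t0d.png',cv2.resize(im[175:305,170:330],None,fx=4.5,fy=4.5,interpolation=2))
"
```

```text
((456.650390625, -313.33807373046875), (109.93782043457031, 78.827392578125), 59.89354705810547) [[ 395. -341.]
 [ 463. -381.]
 [ 518. -286.]
 [ 450. -246.]]
((480.7359924316406, -159.25393676757812), (77.34583282470703, 56.326419830322266), 9.19255542755127) [[ 438. -138.]
 [ 447. -193.]
 [ 523. -181.]
 [ 514. -125.]]
(229, 234) [570.75892794 155.95975553  58.        ]
(316, 241) [556.67018856 -33.27827552  58.        ]
(226, 285) [462.81738904 163.94596247  25.        ]
(312, 292) [448.32674983 -25.40175176  25.        ]
```

View pics/t0c.png

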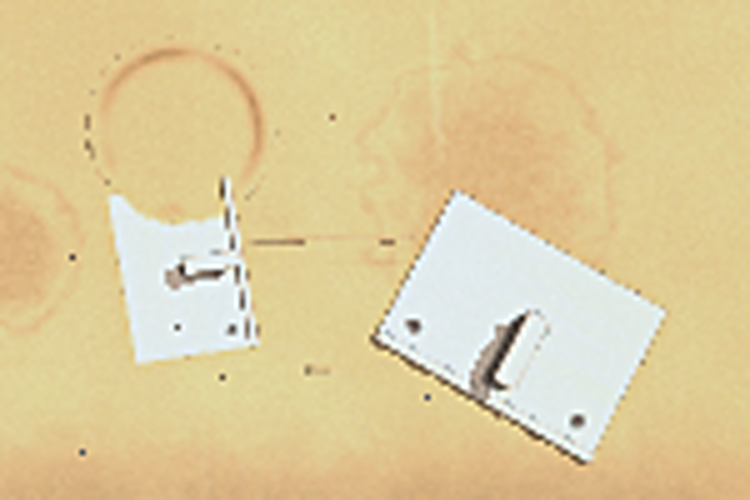

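View pics/t0d.png

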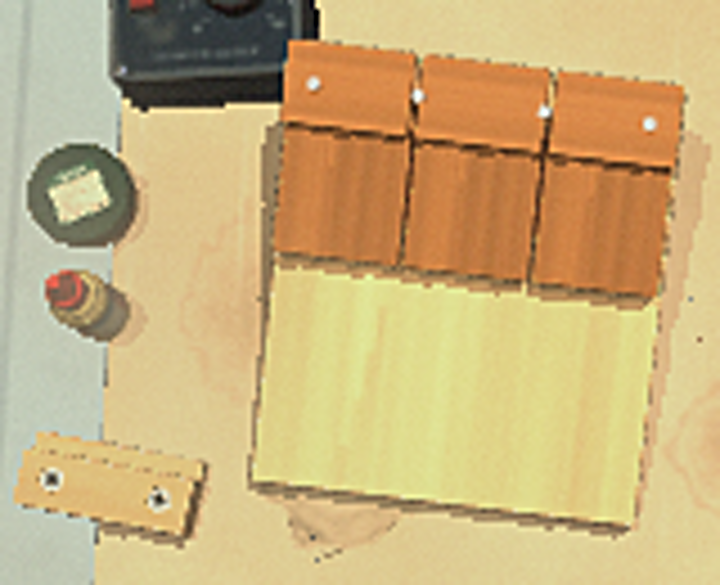

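The larger flashing measures 110 x 79 mm, so it is the one to use. Its hem faces the robot, its x axis is at -30° and its centre is at about (457,-313). The roof is yawed about -0.076 rad with its origin near (565,61). I'm now moving above the rib, using the half-turned grasp so joint 6 stays within range.

Call:
{"fn": "drive_tool", "kwargs": {"motion": [[[15,14.4,-3],[0,0,0.123],85],[[15,14.4,-3],[0,0,0.123],85],[[15,14.4,-3],[0,0,0.123],85],[[15,14.4,-3],[0,0,0.123],85],[[15,14.4,-3],[0,0,0.123],85]]}}

```text
t: 0.52
tool_pos: [233.7, -505.9, 215.7]
ee_rot: [[0.631, 0.776, -0.0], [0.776, -0.631, 0.001], [0.0, -0.0, -1.0]]
force: [0.3, -0.6, 0.1]
finger_gap: 84.9
finger_force: 0.0
```

Call:
{"fn": "drive_tool", "kwargs": {"motion": [[[15,14.4,-3],[0,0,0.123],85],[[15,14.4,-3],[0,0,0.123],85],[[15,14.4,-3],[0,0,0.123],85],[[15,14.4,-3],[0,0,0.123],85],[[15,14.4,-3],[0,0,0.123],85]]}}

```text
t: 0.93
tool_pos: [308.8, -433.8, 200.8]
ee_rot: [[0.068, 0.998, -0.0], [0.998, -0.068, 0.001], [0.001, -0.0, -1.0]]
force: [0.8, 0.7, -0.3]
finger_gap: 84.9
finger_force: 0.0
```

Call:
{"fn": "drive_tool", "kwargs": {"motion": [[[15,14.4,-3],[0,0,0.123],85],[[15,14.4,-3],[0,0,0.123],85],[[15,14.4,-3],[0,0,0.123],85],[[15,14.4,-3],[0,0,0.123],85],[[15,14.4,-3],[0,0,0.123],85]]}}

```text
t: 1.35
tool_pos: [383.7, -361.8, 185.8]
ee_rot: [[-0.52, 0.854, -0.0], [0.854, 0.52, 0.001], [0.001, 0.0, -1.0]]
force: [-0.1, -0.6, -1.2]
finger_gap: 85.3
finger_force: 0.0
```

Call:
{"fn": "drive_tool", "kwargs": {"motion": [[[15,14.4,-3],[0,0,0.123],85],[[15,14.4,-3],[0,0,0.123],85],[[15,14.4,-3],[0,0,0.123],85],[[15,14.4,-3],[0,0,0.123],85]]}}

```text
t: 1.68
tool_pos: [443.7, -304.2, 173.8]
ee_rot: [[-0.862, 0.507, -0.0], [0.507, 0.862, 0.001], [0.001, 0.0, -1.0]]
force: [0.6, -0.8, 0.1]
finger_gap: 84.7
finger_force: 0.0
```

```bash
cat >> h.py <<'E'
def wshot(f):
    s=r.state();c=r.camera('wrist');cv2.imwrite(f,c['frame'])
    T=np.eye(4);T[:3,:3]=s['ee_rot'];T[:3,3]=s['tool_pos']
    np.savez(f[:-4]+'.npz',intrinsics=c['intrinsics'],world_from_camera=T@np.array(c['mount']));print(np.round(c['mount'],3),np.round(c['intrinsics'],1),s['tool_pos']);return c
def wray(f,px):
    c=np.load(f);K=c['intrinsics'];M=c['world_from_camera']
    u=(px[0]-K[0,2])/K[0,0];v=(px[1]-K[1,2])/K[1,1];t=np.hypot(u,v)+1e-12
    d=np.array([np.sin(t)*u/t,-np.sin(t)*v/t,-np.cos(t)])
    return M[:3,3],M[:3,:3]@d
def wonz(f,px,z):
    o,d=wray(f,px);return o+d*(z-o[2])/d[2]
def wpx(f,X):
    c=np.load(f);K=c['intrinsics'];p=np.linalg.inv(c['world_from_camera'])@np.append(X,1)
    x,y,z=p[0],-p[1],-p[2];q=np.hypot(x,y);t=np.arctan2(q,z)
    return np.array([K[0,2]+K[0,0]*t*x/q,K[1,2]+K[1,1]*t*y/q])
E
python3 -c "
from h import *
wshot('pics/w1.png');print(wpx('pics/w1.npz',[443.6,-305.8,31]))"
```

```text
[[ 0.00000e+00  9.53000e-01  3.03000e-01  7.82250e+01]
 [ 1.00000e+00 -1.00000e-03  1.00000e-03  1.01000e-01]
 [ 1.00000e-03  3.03000e-01 -9.53000e-01 -1.42304e+02]
 [ 0.00000e+00  0.00000e+00  0.00000e+00  1.00000e+00]] [[371.6   0.  326.3]
 [  0.  371.6 240.6]
 [  0.    0.    1. ]] [ 443.69281788 -304.20759141  173.80818003]
[324.6105466  226.69053793]
```

View pics/w1.png

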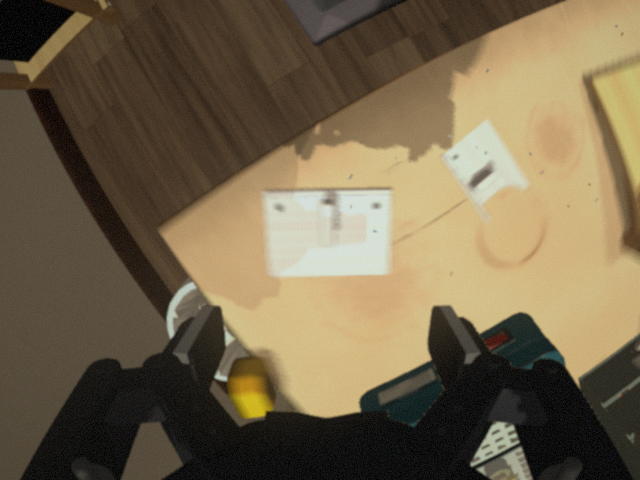

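Wrist view: the flashing's corners are near (263,191), (391,188), (390,274) and (270,277). The rib's top runs from about (323,200) to (323,245), with the hem on the upper (robot) side.

```bash
python3 -c "
from h import *
f='pics/w1.npz';im=cv2.imread('pics/w1.png');hsv=cv2.cvtColor(im,cv2.COLOR_BGR2HSV)
print(hsv[200,300],hsv[260,340],hsv[290,340],hsv[230,323],hsv[230,400])
for p,z in [((263,191),8),((391,188),8),((390,274),4),((270,277),4),((323,201),31),((323,245),31)]: print(p,wonz(f,p,z))
b,g,rr=[im[...,i].astype(int) for i in range(3)]
m=((hsv[...,1]<60)&(hsv[...,2]>130)).astype(np.uint8)*255;m[:170]=0;m[295:]=0;m[:,:240]=0;m[:,410:]=0
m=cv2.morphologyEx(m,cv2.MORPH_CLOSE,np.ones((9,9)))
c=max(cv2.findContours(m,0,1)[0],key=cv2.contourArea)
q=np.array([wonz(f,p,4)[:2] for p in c[:,0].astype(float)],np.float32)
print(cv2.minAreaRect(q))
cv2.imwrite('pics/w1c.png',cv2.resize(im[170:295,240:410],None,fx=4.5,fy=4.5,interpolation=2))
"
```

```text
[ 80  10 223] [ 54  16 224] [ 18 103 211] [ 30  22 209] [ 19  95 210]
(263, 191) [ 395.39475933 -338.14220197    8.        ]
(391, 188) [ 448.05295872 -243.37932467    8.        ]
(390, 274) [ 519.07433778 -280.727093      4.        ]
(270, 277) [ 465.72722856 -377.33218155    4.        ]
(323, 201) [ 424.99474889 -296.29773396   31.        ]
(323, 245) [ 456.15981707 -314.71458999   31.        ]
((457.4933166503906, -310.5361328125), (111.77936553955078, 80.10762786865234), 60.60462188720703)
```

View pics/w1c.png

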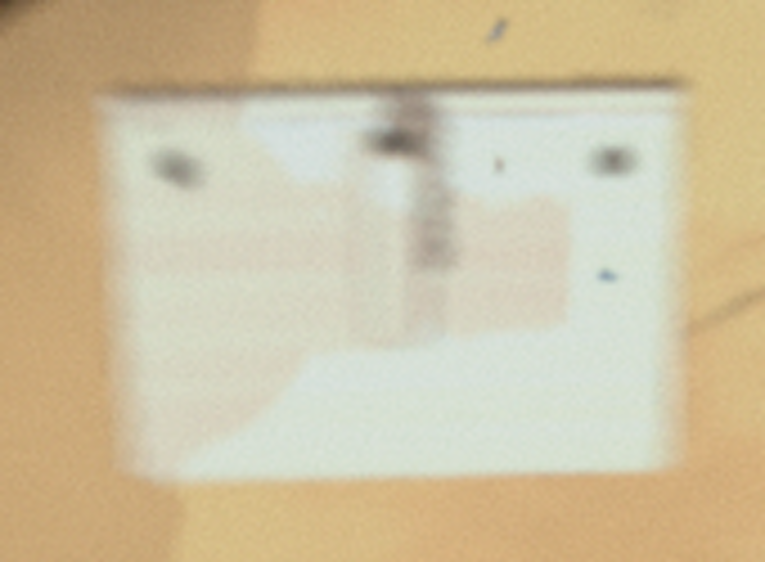

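The flashing centre is (457,-311.5) and its axis -30°. The rib grip point at (444,-304) is already under the TCP, so I'll descend and close.

Call:
{"fn": "drive_tool", "kwargs": {"motion": [[[0,0,-35],[0,0,0],85],[[0,0,-40],[0,0,0],85],[[0,0,-40],[0,0,0],85],[[0,0,-32],[0,0,0],85],[[0,0,-20],[0,0,0],85]]}}

```text
t: 2.15
tool_pos: [441.3, -303.2, 3.0]
ee_rot: [[-0.858, 0.513, -0.003], [0.513, 0.858, 0.004], [0.005, 0.002, -1.0]]
force: [0.3, 0.3, -0.1]
finger_gap: 85.0
finger_force: 0.0
```

Call:
{"fn": "drive_tool", "kwargs": {"motion": [[[0,0,0],[0,0,0],0],[[0,0,0],[0,0,0],0],[[0,0,0],[0,0,0],0],[[0,0,0],[0,0,0],0],[[0,0,0],[0,0,0],0]]}}

```text
t: 2.57
tool_pos: [444.2, -306.4, 9.3]
ee_rot: [[-0.859, 0.512, 0.002], [0.512, 0.859, -0.002], [-0.003, -0.001, -1.0]]
force: [0.4, -0.3, 0.4]
finger_gap: 25.2
finger_force: 0.0
```

Call:
{"fn": "drive_tool", "kwargs": {"motion": [[[0,0,0],[0,0,0],0],[[0,0,0],[0,0,0],0],[[0,0,0],[0,0,0],0],[[0,0,0],[0,0,0],0],[[0,0,0],[0,0,0],0]]}}

```text
t: 2.98
tool_pos: [443.9, -306.0, 8.8]
ee_rot: [[-0.859, 0.512, 0.001], [0.512, 0.859, -0.002], [-0.002, -0.001, -1.0]]
force: [-1.0, 1.1, 6.4]
finger_gap: 7.6
finger_force: 60.0
```

Call:
{"fn": "drive_tool", "kwargs": {"motion": [[[0,0,4],[0,0,0],0],[[0,0,10],[0,0,0],0],[[0,0,20],[0,0,0],0],[[0,0,20],[0,0,0],0],[[0,0,10],[0,0,0],0]]}}

```text
t: 3.4
tool_pos: [443.9, -305.9, 74.3]
ee_rot: [[-0.859, 0.512, 0.002], [0.512, 0.859, -0.002], [-0.003, -0.001, -1.0]]
force: [0.3, 0.6, -1.7]
finger_gap: 7.3
finger_force: 58.8
```

Call:
{"fn": "drive_tool", "kwargs": {"motion": [[[0,12,16],[0,0,0.05],0],[[0,25,16],[0,0,0.05],0],[[0,35,16],[0,0,0.05],0],[[0,35,16],[0,0,0.05],0],[[0,35,16],[0,0,0.05],0]]}}

```text
t: 3.82
tool_pos: [442.7, -161.8, 152.2]
ee_rot: [[-0.959, 0.282, 0.0], [0.282, 0.959, 0.0], [-0.0, 0.0, -1.0]]
force: [0.4, 1.1, -1.8]
finger_gap: 7.2
finger_force: 58.7
```

The flashing is held: about 1.8 N of weight, 59 N grip. I'll go above the shingles so the wrist camera can see the bare board and the shingle edge past the held plate.

Call:
{"fn": "drive_tool", "kwargs": {"motion": [[[17,28,9],[0,0,0.026],0],[[17,28,9],[0,0,0.026],0],[[17,28,9],[0,0,0.026],0],[[17,28,9],[0,0,0.026],0],[[17,28,9],[0,0,0.026],0]]}}

```text
t: 4.23
tool_pos: [528.7, -21.5, 197.1]
ee_rot: [[-0.988, 0.156, 0.0], [0.156, 0.988, -0.0], [-0.0, 0.0, -1.0]]
force: [0.7, -1.0, -1.9]
finger_gap: 7.9
finger_force: 58.8
```

Call:
{"fn": "drive_tool", "kwargs": {"motion": [[[17,28,5],[0,0,0.026],0],[[17,28,5],[0,0,0.026],0],[[17,26,5],[0,0,0.026],0],[[0,0,0],[0,0,0],0],[[0,0,0],[0,0,0],0]]}}

```text
t: 4.65
tool_pos: [579.5, 60.2, 211.3]
ee_rot: [[-0.997, 0.077, -0.0], [0.077, 0.997, 0.0], [0.0, 0.0, -1.0]]
force: [-0.4, -0.7, -2.1]
finger_gap: 7.8
finger_force: 59.0
```

```bash
python3 -c "
from h import *
wshot('pics/w2.png')
f='pics/w2.npz'
print(r.state()['tool_pos'],r.state()['ee_rot'])
for X in [[564,61,58],[455,69,23],[570.7,156,58]]:print(wpx(f,X))
"
```

```text
[[ 0.00000e+00  9.53000e-01  3.03000e-01  7.81270e+01]
 [ 1.00000e+00 -1.00000e-03  1.00000e-03  3.24000e-01]
 [ 1.00000e-03  3.03000e-01 -9.53000e-01 -1.42304e+02]
 [ 0.00000e+00  0.00000e+00  0.00000e+00  1.00000e+00]] [[371.6   0.  326.3]
 [  0.  371.6 240.6]
 [  0.    0.    1. ]] [579.46252752  60.15052142 211.29431515]
[579.02136508  59.1472754  211.15713153] [[-9.96893192e-01  7.87621414e-02 -6.99840586e-04]
 [ 7.87622284e-02  9.96893426e-01 -9.76799548e-05]
 [ 6.89972997e-04 -1.52497486e-04 -9.99999750e-01]]
[325.63869589 204.01805728]
[325.25363947  74.32765209]
[439.41006497 204.45314393]
```

View pics/w2.png

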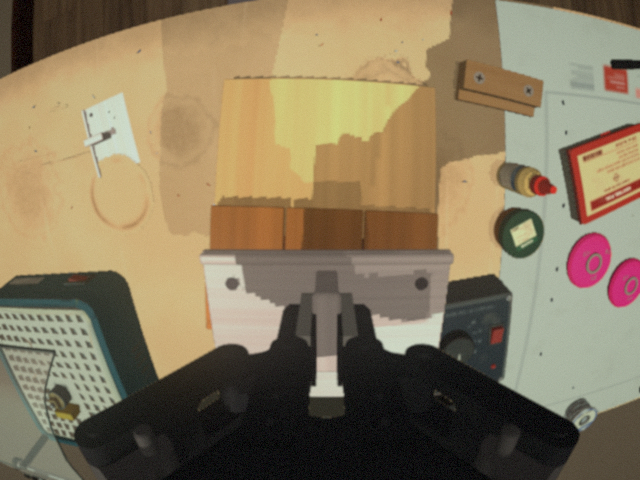

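Wrist view: the shingle's lower edge runs from (210,206) to (438,207) and the board's lower edge from (223,79) to (436,85). The held flashing's hem runs from (202,252) to (452,250). I'll refine these by edge profiles.

```bash
python3 -c "
from h import *
f='pics/w2.npz';im=cv2.imread('pics/w2.png')
for c in (235,260,395,420):
    print('col',c,[(y,*im[y,c]) for y in range(202,216,2)])
for y in (100,150,190,225,240):
    g=im[y].astype(int); 
    d=np.abs(g[3:]-g[:-3]).sum(1); print('row',y,[ (int(a+d[a:b].argmax())+1,int(d[a:b].max())) for a,b in((200,240),(420,455))])
for c in (240,300,360,420):
    g=im[:,c].astype(int);d=np.abs(g[3:]-g[:-3]).sum(1);print('c',c,[(int(a+d[a:b].argmax())+1,int(d[a:b].max())) for a,b in((65,100),(198,216),(240,262))])
for n,p,z in [('shL',(210,206),67.5),('shR',(438,207.5),67.5),('bL',(223,79),22.4),('bR',(436,86),22.4),('hemL',(202,252),210.5),('hemR',(452,250),210.5)]:print(n,np.round(wonz(f,p,z),1))
"
```

```text
col 235 [(202, np.uint8(69), np.uint8(111), np.uint8(142)), (204, np.uint8(65), np.uint8(101), np.uint8(134)), (206, np.uint8(56), np.uint8(92), np.uint8(136)), (208, np.uint8(50), np.uint8(96), np.uint8(151)), (210, np.uint8(51), np.uint8(99), np.uint8(154)), (212, np.uint8(51), np.uint8(97), np.uint8(151)), (214, np.uint8(52), np.uint8(101), np.uint8(152))]
col 260 [(202, np.uint8(71), np.uint8(111), np.uint8(143)), (204, np.uint8(65), np.uint8(107), np.uint8(138)), (206, np.uint8(57), np.uint8(98), np.uint8(137)), (208, np.uint8(57), np.uint8(105), np.uint8(166)), (210, np.uint8(60), np.uint8(109), np.uint8(172)), (212, np.uint8(53), np.uint8(103), np.uint8(164)), (214, np.uint8(54), np.uint8(108), np.uint8(170))]
col 395 [(202, np.uint8(82), np.uint8(132), np.uint8(171)), (204, np.uint8(79), np.uint8(131), np.uint8(170)), (206, np.uint8(77), np.uint8(121), np.uint8(158)), (208, np.uint8(70), np.uint8(111), np.uint8(142)), (210, np.uint8(63), np.uint8(101), np.uint8(134)), (212, np.uint8(45), np.uint8(76), np.uint8(112)), (214, np.uint8(38), np.uint8(75), np.uint8(118))]
col 420 [(202, np.uint8(77), np.uint8(126), np.uint8(162)), (204, np.uint8(80), np.uint8(125), np.uint8(161)), (206, np.uint8(79), np.uint8(126), np.uint8(164)), (208, np.uint8(73), np.uint8(118), np.uint8(154)), (210, np.uint8(66), np.uint8(104), np.uint8(135)), (212, np.uint8(54), np.uint8(90), np.uint8(124)), (214, np.uint8(46), np.uint8(82), np.uint8(125))]
row 100 [(222, 37), (455, 73)]
row 150 [(206, 30), (435, 36)]
row 190 [(214, 31), (438, 142)]
row 225 [(209, 109), (437, 209)]
row 240 [(209, 162), (437, 196)]
c 240 [(79, 114), (205, 34), (248, 72)]
c 300 [(74, 132), (199, 88), (249, 66)]
c 360 [(80, 171), (209, 111), (255, 82)]
c 420 [(83, 66), (208, 63), (255, 92)]
shL [555.4 -32.6  67.5]
shR [570.9 151.9  67.5]
bL [448.4 -22.1  22.4]
bR [469.  167.4  22.4]
hemL [547.9  10.  210.5]
hemR [555.1 115.7 210.5]
```

Call:
{"fn": "drive_tool", "kwargs": {"motion": [[[-25,2,-5],[-0.004,-0.052,0],0],[[-30,2,-12],[-0.004,-0.052,0],0],[[-32,2,-25],[-0.004,-0.052,0],0],[[0,0,-38],[-0.004,-0.052,0],0],[[0,0,-37],[-0.004,-0.052,0],0]]}}

```text
t: 5.12
tool_pos: [508.5, 62.6, 105.2]
ee_rot: [[-0.969, 0.081, 0.234], [0.079, 0.997, -0.019], [-0.235, 0.0, -0.972]]
force: [1.1, -0.2, -1.7]
finger_gap: 7.8
finger_force: 59.0
```

Call:
{"fn": "drive_tool", "kwargs": {"motion": [[[0,0,-10],[0,0,0],0],[[0,0,-10],[0,0,0],0],[[0,0,0],[0,0,0],0],[[0,0,0],[0,0,0],0]]}}

```text
t: 5.45
tool_pos: [511.0, 62.8, 88.8]
ee_rot: [[-0.969, 0.081, 0.232], [0.078, 0.997, -0.018], [-0.233, 0.001, -0.972]]
force: [0.4, -0.7, -1.1]
finger_gap: 7.5
finger_force: 59.0
```

```bash
cat >> h.py <<'E'
O=np.array([565.5,60,52.]);y0=-.076;a=.26
B=np.array([[np.cos(a)*np.cos(y0),-np.sin(y0),-np.sin(a)*np.cos(y0)],[np.cos(a)*np.sin(y0),np.cos(y0),-np.sin(a)*np.sin(y0)],[np.sin(a),0,np.cos(a)]])
def stat():
    s=r.state();print('t',s['t'],'board',np.round(B.T@(s['tool_pos']-O),1),'F',np.round(B.T@s['force'],1),'Fw',np.round(s['force'],1),'R',np.round(B.T@s['ee_rot'],3).tolist(),'T',np.round(B.T@s['wrist_torque'],2),s['finger_gap'],s['finger_force'])
E
python3 -c "
from h import *
stat();wshot('pics/w3.png')"
```

```text
t 5.45 board [-43.2  -1.3  49.5] F [ 0.2 -0.6 -1.2] Fw [ 0.4 -0.7 -1.1] R [[-1.0, 0.005, -0.025], [0.005, 1.0, -0.001], [0.025, -0.001, -1.0]] T [-0.01  0.29  0.02] 7.496215644175345 58.956345319747925
[[ 1.00000e-03  9.53000e-01  3.03000e-01  7.81850e+01]
 [ 1.00000e+00 -1.00000e-03  0.00000e+00  3.22000e-01]
 [ 1.00000e-03  3.03000e-01 -9.53000e-01 -1.42413e+02]
 [ 0.00000e+00  0.00000e+00  0.00000e+00  1.00000e+00]] [[371.6   0.  326.3]
 [  0.  371.6 240.6]
 [  0.    0.    1. ]] [511.04955453  62.79873247  88.75938927]
```

View pics/w3.png

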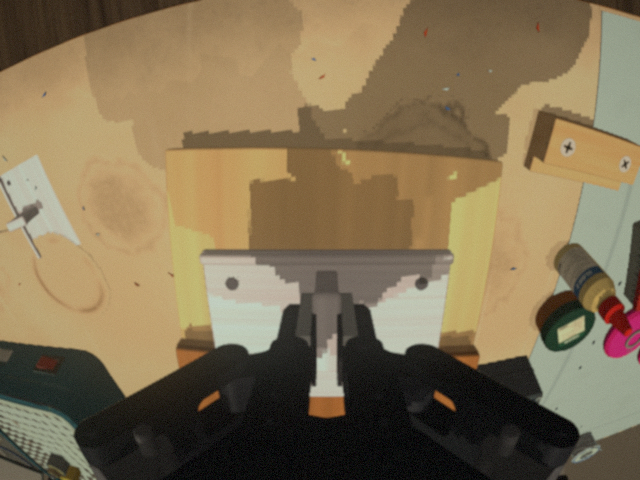

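The view shows the flashing unchanged in the grip (hem 202–452 at row 251). The board's lower edge runs from (168,150) to (500,163) and the shingle's corners are near (180,345) and (476,350). I'll check the lateral position against my board frame and then correct the move that was cut short.

```bash
python3 -c "
from h import *
f='pics/w3.npz';im=cv2.imread('pics/w3.png').astype(int)
def onb(p,h):
    o,d=wray(f,p);o=B.T@(o-O);d=B.T@d;return np.round(o+d*(h-o[2])/d[2],1)
print('corners',onb((168,150),0),onb((500,163),0))
for y in (200,230,260,290,310):
    d=np.abs(im[y,4:]-im[y,:-4]).sum(1)
    l=150+d[150:200].argmax()+2;q=475+d[475:515].argmax()+2
    print(y,l,q,onb((l,y),0),onb((q,y),0))
for c in (185,192,200,455,465,472):
    d=np.abs(im[4:,c]-im[:-4,c]).sum(1);k=325+d[325:362].argmax()+2;print(c,k,onb((c,k),16))
print('hem',onb((202,252),49.5),onb((452,250),49.5))
"
```

```text
corners [-113.7  -87.8    0. ] [-106.3   96.2    0. ]
200 171 497 [-85.6 -88.    0. ] [-85.2  96.    0. ]
230 191 492 [-68.1 -77.3   0. ] [-67.6  94.6   0. ]
260 200 488 [-50.2 -73.7   0. ] [-49.3  94.3   0. ]
290 176 483 [-30.8 -91.9   0. ] [-30.   93.9   0. ]
310 177 496 [-17.2 -93.5  -0. ] [-15.7 105.5   0. ]
185 338 [ -7.1 -83.9  16. ]
192 361 [  9.2 -82.3  16. ]
200 357 [  5.7 -76.5  16. ]
455 359 [ 7.8 75.7 16. ]
465 363 [11.5 82.9 16. ]
472 345 [-1.4 85.2 16. ]
hem [-71.1 -53.7  49.5] [-71.6  52.3  49.5]
```

Call:
{"fn": "drive_tool", "kwargs": {"motion": [[[-12,1,-4],[-0.001,-0.012,0],0],[[-10,1,-6],[-0.001,-0.012,0],0],[[0,0,0],[0,0,0],0],[[0,0,0],[0,0,0],0]]}}

```text
t: 5.83
tool_pos: [488.3, 65.4, 77.8]
ee_rot: [[-0.964, 0.08, 0.255], [0.077, 0.997, -0.02], [-0.256, 0.001, -0.967]]
force: [1.2, -0.2, -1.6]
finger_gap: 7.2
finger_force: 58.9
```

```bash
python3 -c "
from h import *
stat()"
```

```text
t 5.8333 board [-68.2  -0.5  44.9] F [ 0.8 -0.1 -1.9] Fw [ 1.2 -0.2 -1.6] R [[-1.0, 0.004, -0.001], [0.004, 1.0, -0.0], [0.001, -0.0, -1.0]] T [0.02 0.38 0.02] 7.198335385947078 58.9240425825119
```

Both views hint that the roof's yaw is nearer -0.11 than -0.076 (my first corner picks were coarse). I'll fit lines properly.

```bash
python3 -c "
from h import *
im=cv2.imread('pics/t0.png').astype(int);f='pics/t0.npz'
def onb(f,p,h,rf):
    o,d=rf(f,p);o=B.T@(o-O);d=B.T@d;return o+d*(h-o[2])/d[2]
def fit(name,pts,ax):
    q=np.array(pts);
    for _ in range(4):
        c=np.polyfit(q[:,1-ax],q[:,ax],1);e=np.abs(q[:,ax]-np.polyval(c,q[:,1-ax]));q=q[e<=max(1.5,2*np.median(e))]
    print(name,'slope',c[0].round(4),'at0',c[1].round(1),len(q))
    return c
g=cv2.GaussianBlur(im.astype(np.float32),(3,3),0)
def edge(line):d=np.abs(line[2:]-line[:-2]).sum(1);return d
P=[]
for c in range(234,308):
    a=232;d=g[a:250,c,2]-0; d=g[a+2:250,c,1]-g[a:248,c,1];P.append(onb(f,(c,a+1+d.argmax()),0,ray))
fit('top: shingle/board (bright start)',P,0)
P=[]
for c in range(234,308):
    a=280;k=edge(g[a:300,c]);P.append(onb(f,(c,a+1+k.argmax()),0,ray))
fit('top: bottom edge',P,0)
for nm,a,b in(('L',220,240),('R',304,325)):
    P=[]
    for y in range(248,282):
        k=edge(g[y,a:b]);P.append(onb(f,(a+1+k.argmax(),y),0,ray))
    fit('top side '+nm,P,1)
f='pics/w3.npz';g=cv2.GaussianBlur(cv2.imread('pics/w3.png').astype(np.float32),(3,3),0)
P=[]
for c in range(175,490,3):
    k=edge(g[138:172,c]);P.append(onb(f,(c,139+k.argmax()),0,wray))
fit('w3 bottom',P,0)
P=[];Q=[]
for y in range(170,320,3):
    k=edge(g[y,155:190]);P.append(onb(f,(156+k.argmax(),y),0,wray))
    k=edge(g[y,470:510]);Q.append(onb(f,(471+k.argmax(),y),0,wray))
fit('w3 L',P,1);fit('w3 R',Q,1)
f='pics/w2.npz';g=cv2.GaussianBlur(cv2.imread('pics/w2.png').astype(np.float32),(3,3),0)
P=[]
for c in range(215,435,3):
    k=edge(g[66:98,c]);P.append(onb(f,(c,67+k.argmax()),0,wray))
fit('w2 bottom',P,0)
P=[]
for c in range(205,450,3):
    k=edge(g[242:262,c]);P.append(wonz(f,(c,243+k.argmax()),211))
fit('w2 hem world',P,0)
"
```

```text
top: shingle/board (bright start) slope 0.0373 at0 -2.5 65
top: bottom edge slope 0.0418 at0 -108.7 60
top side L slope -0.1147 at0 90.0 17
top side R slope -0.0373 at0 -92.8 28
w3 bottom slope 0.0353 at0 -110.7 104
w3 L slope -0.0306 at0 -93.4 40
w3 R slope -0.0264 at0 93.6 39
w2 bottom slope 0.0428 at0 -109.9 56
w2 hem world slope 0.0849 at0 546.3 82
```

```bash
sed -i 's/^O=np.array.*/O=np.array([569.7,60.2,52.]);y0=-.112;a=.26/' h.py; python3 -c "
from h import *
stat();s=r.state()
print('ex',B[:,0].round(3),'ey',B[:,1].round(3),'n',B[:,2].round(3))
b=B.T@(s['tool_pos']-O);print('delta',(B@(np.array([-68,0,25])-b)).round(1))
from scipy.spatial.transform import Rotation as Rr
T=B@np.diag([-1,1,-1]);print('rotvec',Rr.from_matrix(T@s['ee_rot'].T).as_rotvec().round(4))
"
```

```text
t 5.8333 board [-72.1  -4.   45.9] F [ 0.8 -0.  -1.9] Fw [ 1.2 -0.2 -1.6] R [[-1.0, -0.031, -0.001], [-0.031, 0.999, 0.009], [0.001, 0.009, -1.0]] T [0.01 0.38 0.02] 7.198335385947078 58.9240425825119
ex [ 0.96  -0.108  0.257] ey [0.112 0.994 0.   ] n [-0.255  0.029  0.966]
delta [  9.8   2.9 -19.2]
rotvec [-0.0007 -0.0011 -0.0322]
```

Call:
{"fn": "drive_tool", "kwargs": {"motion": [[[4,1.5,-7],[0,0,-0.016],0],[[4,1.5,-7],[0,0,-0.016],0],[[2,0,-5],[0,0,0],0],[[0,0,0],[0,0,0],0],[[0,0,0],[0,0,0],0]]}}

```text
t: 6.25
tool_pos: [496.2, 68.8, 55.4]
ee_rot: [[-0.962, 0.111, 0.25], [0.108, 0.994, -0.027], [-0.251, 0.001, -0.968]]
force: [0.1, -0.2, -2.5]
finger_gap: 7.3
finger_force: 59.0
```

```bash
python3 -c "
from h import *
stat()"
```

```text
t 6.25 board [-70.7   0.3  22.3] F [-0.5 -0.1 -2.4] Fw [ 0.1 -0.2 -2.5] R [[-1.0, -0.0, -0.006], [-0.0, 1.0, 0.001], [0.006, 0.001, -1.0]] T [ 0.03  0.38 -0.01] 7.317255424712784 59.0402215719223
```

Call:
{"fn": "drive_tool", "kwargs": {"motion": [[[1.3,-0.1,-4.8],[0,0,0],0],[[1.3,-0.1,-4.8],[0,0,0],0],[[0,0,0],[0,0,0],0],[[0.5,0,-2],[0,0,0],0],[[0,0,0],[0,0,0],0]]}}

```text
t: 6.67
tool_pos: [499.5, 68.5, 44.3]
ee_rot: [[-0.961, 0.111, 0.251], [0.108, 0.994, -0.027], [-0.253, 0.001, -0.968]]
force: [0.4, 0.2, -1.7]
finger_gap: 8.0
finger_force: 59.0
```

```bash
python3 -c "
from h import *
stat()"
```

```text
t 6.6667 board [-70.3   0.4  10.8] F [-0.1  0.3 -1.7] Fw [ 0.4  0.2 -1.7] R [[-1.0, -0.0, -0.005], [-0.0, 1.0, 0.001], [0.005, 0.001, -1.0]] T [0.04 0.4  0.01] 7.973317539270445 59.040502309799194
```

Call:
{"fn": "drive_tool", "kwargs": {"motion": [[[0.4,0,-1.5],[0,0,0],0],[[0,0,0],[0,0,0],0],[[0.3,0,-1],[0,0,0],0],[[0,0,0],[0,0,0],0]]}}

```text
t: 7.0
tool_pos: [500.4, 68.5, 42.6]
ee_rot: [[-0.961, 0.111, 0.252], [0.108, 0.994, -0.027], [-0.253, 0.001, -0.967]]
force: [-3.8, 0.0, 2.3]
finger_gap: 8.1
finger_force: 59.8
```

```bash
python3 -c "
from h import *
stat()"
```

```text
t 7.0 board [-69.9   0.5   8.8] F [-3.1 -0.4  3.2] Fw [-3.8  0.   2.3] R [[-1.0, -0.0, -0.004], [-0.0, 1.0, 0.001], [0.004, 0.001, -1.0]] T [-0.09  0.69 -0.02] 8.100882319536876 59.778000712394714
```

Contact came at the expected height (8.8 mm). I'll add a little pressure, then slide up the slope.

Call:
{"fn": "drive_tool", "kwargs": {"motion": [[[0.1,0,-0.5],[0,0,0],0],[[0,0,0],[0,0,0],0],[[2,-0.2,0.5],[0,0,0],0],[[4,-0.4,1.1],[0,0,0],0],[[4,-0.4,1.1],[0,0,0],0]]}}

```text
t: 7.42
tool_pos: [509.1, 67.8, 44.7]
ee_rot: [[-0.962, 0.111, 0.249], [0.108, 0.994, -0.027], [-0.25, 0.001, -0.968]]
force: [-14.8, 1.5, 10.1]
finger_gap: 7.8
finger_force: 61.5
```

```bash
python3 -c "
from h import *
stat();wshot('pics/w4.png')"
```

```text
t 7.4167 board [-60.9   0.8   8.7] F [-11.8  -0.2  13.6] Fw [-14.8   1.5  10.1] R [[-1.0, -0.001, -0.007], [-0.001, 1.0, 0.001], [0.007, 0.001, -1.0]] T [-0.12  2.13  0.01] 7.84716965958309 61.48716688156128
[[ 1.00000e-03  9.53000e-01  3.03000e-01  7.81980e+01]
 [ 1.00000e+00 -1.00000e-03  0.00000e+00  3.09000e-01]
 [ 1.00000e-03  3.03000e-01 -9.53000e-01 -1.42424e+02]
 [ 0.00000e+00  0.00000e+00  0.00000e+00  1.00000e+00]] [[371.6   0.  326.3]
 [  0.  371.6 240.6]
 [  0.    0.    1. ]] [509.08739116  67.82848186  44.7287502 ]
```

View pics/w4.png

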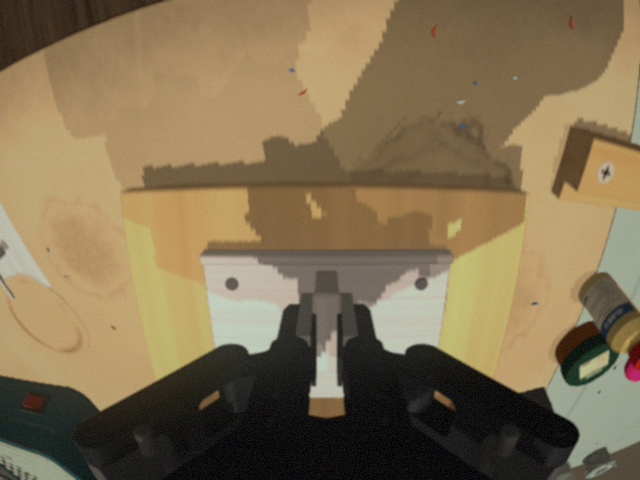

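The view shows the flashing lying flat on the board: hem from (202,252) to (452,250), board lower edge from (122,190) to (525,195), near symmetric. Hem-to-board-edge distance gives the tuck directly: the hem must end 60 mm above the board's lower edge.

```bash
cat >> h.py <<'E'
def onb(f,p,h):
    o,d=wray(f,p);o=B.T@(o-O);d=B.T@d;return o+d*(h-o[2])/d[2]
def lfit(q,ax):
    q=np.array(q)
    for _ in range(4):
        c=np.polyfit(q[:,1-ax],q[:,ax],1);e=np.abs(q[:,ax]-np.polyval(c,q[:,1-ax]));q=q[e<=max(1,2*np.median(e))]
    return c
def measure(n,r0,r1,l,rr):
    f=n+'.npz';g=cv2.GaussianBlur(cv2.imread(n+'.png').astype(np.float32),(3,3),0)
    E=lambda L:int(np.abs(L[2:]-L[:-2]).sum(1).argmax())+1
    b=lfit([onb(f,(c,r0+E(g[r0:r1,c])),0) for c in range(l+30,rr-30,3)],0)
    hm=lfit([onb(f,(c,244+E(g[244:258,c])),8) for c in range(210,446,3)],0)
    L=lfit([onb(f,(l-15+E(g[y,l-15:l+30]),y),0) for y in range(r1+15,330,3)],1)
    R=lfit([onb(f,(rr-30+E(g[y,rr-30:rr+15]),y),0) for y in range(r1+15,330,3)],1)
    print('bottom',b.round(3),'hem',hm.round(3),'L',L.round(3),'R',R.round(3))
    for p in((202,252),(452,250)):print('hemcorner',onb(f,p,8).round(1))
E
python3 -c "
from h import *
measure('pics/w4',180,200,122,525)"
```

```text
bottom [ 2.0000e-03 -1.1439e+02] hem [-3.6000e-02 -8.9299e+01] L [  0.    -94.061] R [8.0000e-03 9.3883e+01]
hemcorner [-88.5 -51.7   8. ]
hemcorner [-89.5  54.4   8. ]
```

Call:
{"fn": "drive_tool", "kwargs": {"motion": [[[-0.2,0,0.9],[0,0,0],0],[[0,0,0],[0,0,0],0],[[0,0,0],[0,0,0],0]]}}

```text
t: 7.72
tool_pos: [510.4, 67.5, 45.4]
ee_rot: [[-0.961, 0.111, 0.252], [0.108, 0.994, -0.027], [-0.254, 0.001, -0.967]]
force: [-0.2, 0.6, 0.2]
finger_gap: 7.9
finger_force: 59.3
```

```bash
python3 -c "
from h import *
stat()"
```

```text
t 7.7167 board [-59.4   0.6   8.9] F [-0.2  0.5  0.2] Fw [-0.2  0.6  0.2] R [[-1.0, -0.0, -0.004], [-0.0, 1.0, 0.001], [0.004, 0.001, -1.0]] T [0.04 0.22 0.04] 7.858406806740064 59.28510904312134
```

Call:
{"fn": "drive_tool", "kwargs": {"motion": [[[3.9,-0.5,0.9],[0,0,0],0],[[3.85,-0.5,1.03],[0,0,0],0],[[3.85,-0.5,1.03],[0,0,0],0],[[3.85,-0.5,1.03],[0,0,0],0],[[0,0,0],[0,0,0],0]]}}

```text
t: 8.13
tool_pos: [526.3, 65.3, 49.6]
ee_rot: [[-0.961, 0.112, 0.252], [0.108, 0.994, -0.028], [-0.254, 0.001, -0.967]]
force: [0.7, 0.2, -0.1]
finger_gap: 7.9
finger_force: 59.3
```

```bash
python3 -c "
from h import *
stat()"
```

```text
t 8.1333 board [-42.8   0.2   8.9] F [ 0.7  0.3 -0.2] Fw [ 0.7  0.2 -0.1] R [[-1.0, 0.0, -0.004], [0.0, 1.0, 0.001], [0.004, 0.001, -1.0]] T [-0.09  0.09  0.01] 7.89774845810119 59.28810238838196
```

Call:
{"fn": "drive_tool", "kwargs": {"motion": [[[3.9,-0.45,0.9],[0,0,0],0],[[3.85,-0.45,1.03],[0,0,0],0],[[3.85,-0.45,1.03],[0,0,0],0],[[3.85,-0.45,1.03],[0,0,0],0],[[0,0,0],[0,0,0],0]]}}

```text
t: 8.55
tool_pos: [541.5, 63.6, 53.6]
ee_rot: [[-0.961, 0.111, 0.252], [0.108, 0.994, -0.027], [-0.253, 0.001, -0.967]]
force: [-0.5, 0.0, 1.3]
finger_gap: 7.7
finger_force: 59.7
```

```bash
python3 -c "
from h import *
stat();wshot('pics/w5.png');shot('scene','pics/s5.png')"
```

```text
t 8.55 board [-27.    0.3   8.8] F [-0.2 -0.   1.4] Fw [-0.5  0.   1.3] R [[-1.0, -0.0, -0.004], [-0.0, 1.0, 0.001], [0.004, 0.001, -1.0]] T [-0.02  0.3   0.  ] 7.7431936726478074 59.68225121498108
[[ 1.00000e-03  9.53000e-01  3.03000e-01  7.81990e+01]
 [ 1.00000e+00 -1.00000e-03  0.00000e+00  3.08000e-01]
 [ 1.00000e-03  3.03000e-01 -9.53000e-01 -1.42425e+02]
 [ 0.00000e+00  0.00000e+00  0.00000e+00  1.00000e+00]] [[371.6   0.  326.3]
 [  0.  371.6 240.6]
 [  0.    0.    1. ]] [541.50405203  63.64215608  53.57220633]
```

View pics/w5.png

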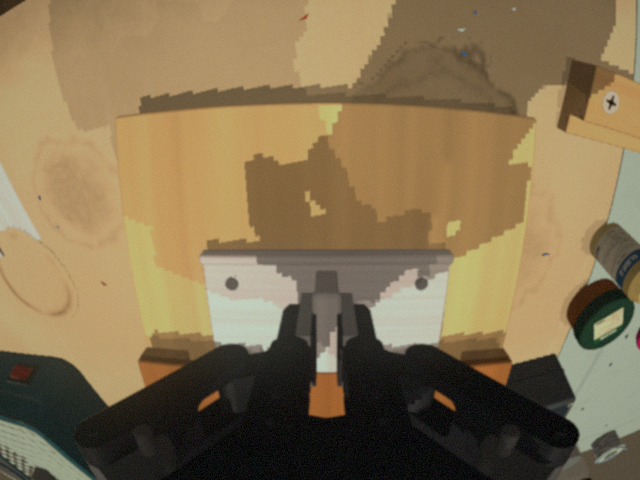

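The plate's front is now covered by the shingle, whose edge shows at (327,372) between the fingers. The hem is at (202,252)–(452,250) and the board's lower edge at (117,116)–(533,118). I'll measure the tuck.

```bash
python3 -c "
from h import *
measure('pics/w5',96,124,117,533)
f='pics/w5.npz';im=cv2.imread('pics/w5.png')
for c in (318,336):print([(y,im[y,c].tolist()) for y in range(362,382,2)])
for y in(370,373,376):print(y,onb(f,(327,y),10).round(1),onb(f,(327,y),16).round(1))
for p in ((145,350),(505,350)):print(onb(f,p,16).round(1))
cv2.imwrite('pics/s5c.png',cv2.resize(cv2.imread('pics/s5.png')[220:340,190:350],None,fx=4.5,fy=4.5,interpolation=2))
"
```

```text
bottom [ 1.00000e-03 -1.14745e+02] hem [-3.3000e-02 -5.5472e+01] L [ 1.0000e-02 -9.3757e+01] R [3.3000e-02 9.4183e+01]
hemcorner [-54.6 -52.3   8. ]
hemcorner [-55.6  53.9   8. ]
[(362, [182, 199, 189]), (364, [182, 200, 190]), (366, [181, 196, 188]), (368, [184, 200, 191]), (370, [175, 192, 185]), (372, [104, 125, 148]), (374, [53, 98, 151]), (376, [49, 99, 159]), (378, [52, 96, 158]), (380, [47, 95, 157])]
[(362, [129, 141, 145]), (364, [128, 141, 146]), (366, [130, 144, 148]), (368, [129, 142, 147]), (370, [122, 135, 143]), (372, [78, 95, 116]), (374, [43, 75, 120]), (376, [43, 81, 129]), (378, [48, 82, 130]), (380, [42, 81, 132])]
370 [ 3.3  0.9 10. ] [-1.3  0.9 16. ]
373 [ 5.1  0.9 10. ] [ 0.5  0.9 16. ]
376 [ 7.   0.9 10. ] [ 2.2  0.9 16. ]
[ -7.2 -86.3  16. ]
[-7.5 86.  16. ]
```

View pics/s5c.png

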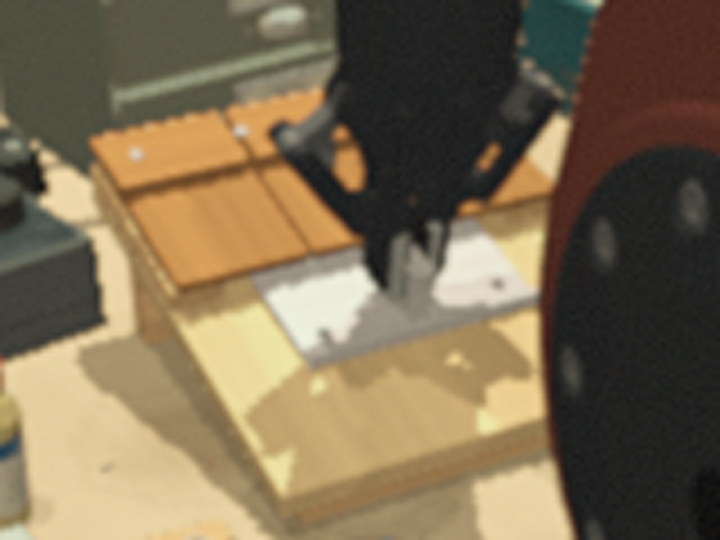

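Tuck measures about 25 mm, centred within 1 mm, and the shingle lies flat. Now the steady push along the board normal.

Call:
{"fn": "drive_tool", "kwargs": {"motion": [[[0.14,0,-0.55],[0,0,0],0],[[0,0,0],[0,0,0],0],[[0,0,0],[0,0,0],0],[[0,0,0],[0,0,0],0],[[0,0,0],[0,0,0],0]]}}

```text
t: 9.07
tool_pos: [541.5, 63.6, 53.5]
ee_rot: [[-0.961, 0.111, 0.252], [0.108, 0.994, -0.028], [-0.254, 0.001, -0.967]]
force: [-5.5, 1.4, 7.8]
finger_gap: 7.6
finger_force: 60.7
```

```bash
python3 -c "
from h import *
stat()"
```

```text
t 9.0667 board [-27.1   0.2   8.7] F [-3.5  0.8  9. ] Fw [-5.5  1.4  7.8] R [[-1.0, -0.0, -0.003], [-0.0, 1.0, 0.001], [0.003, 0.001, -1.0]] T [-0.09  0.72  0.02] 7.585347228833659 60.6816029548645
```

Call:
{"fn": "drive_tool", "kwargs": {"motion": [[[0,0,0],[0,0,0],0],[[0,0,0],[0,0,0],0],[[0,0,0],[0,0,0],0],[[0,0,0],[0,0,0],0],[[0,0,0],[0,0,0],0]]}}

```text
t: 9.48
tool_pos: [541.5, 63.6, 53.4]
ee_rot: [[-0.961, 0.111, 0.252], [0.108, 0.994, -0.028], [-0.254, 0.001, -0.967]]
force: [-5.7, 0.1, 7.5]
finger_gap: 7.8
finger_force: 60.7
```

```bash
python3 -c "
from h import *
stat();
b=(B.T@r.state()['force'])[2]
print(r.hand_in() if 7.5<b<11 else 'no')"
```

```text
t 9.4833 board [-27.1   0.3   8.7] F [-3.5 -0.6  8.7] Fw [-5.7  0.1  7.5] R [[-1.0, -0.0, -0.003], [-0.0, 1.0, 0.001], [0.003, 0.001, -1.0]] T [-0.09  0.72  0.04] 7.803750640876925 60.681713819503784
the job is handed in; nothing more can be done
None
```

The job is handed in at 9.5 s: the flashing is laid flat and tucked about 25 mm under the shingle, square and within about 1 mm of midway, shingle still flat in the last picture, rib gripped and pressed on the board with roughly 10 N (wrist reads 8.7 N plus about 1.8 N of flashing weight).

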